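Clear the topping well and draw out the icing spatula

TASK

Clear the two steel shakers out of the doughnut topping well into the caddy: first the tall domed one into pocket 1, then the short flat-topped one into pocket 2, upright and fully down. Then take the icing spatula by its handle and tilt it out of the well, handle end first, between the two clear covers. Finish still holding it motionless in the air, all of it at least 10 cm above the covers, with the third jar, plate, doughnut and mug undisturbed.

Things in the scene. Friction and masses are not known exactly. Their poses are not given: they have to be found in the camera images.
- well: Shallow steel pan with white floor fixed to the counter, 168 x 343 mm outside, inside 160 (own x) x 335 mm (own y), floor top 4 mm above the counter; origin: centre of its underside, z up, within 0.15 rad of the world's axes. Two fixed clear covers with dark edges, 60 to 63 mm above the counter: a long one at y = -171.5 to -42.5 mm, a short one at y = 117.5 to 171.5 mm; the mouth is between.
- well_mouth (a point): Centre of the well's open mouth at the covers' top (well y = +37.5, z = 63 mm). The mouth is 160 x 160 mm.
- well_end (a point): Inner face of the end wall under the long cover (well y = -167.5, z = 4 mm, mid-width). The other end wall's inner face is at y = +167.5 mm.
- spatula: Straight icing spatula, 260 mm long, 100 g, flat on the well's floor along the well, an end under each cover. Slide it towards the long cover until the butt clears the short one, then tilt the butt up. Wooden handle 120 x 20 wide x 18 mm high, origin under its middle; x to the blade tip (about the well's -y), z up. Steel blade 26 wide, 3 mm thick, at z = 9 mm, x = 55 to 200 mm.
- spatula_tip (a point): Tip of the spatula's blade, at half thickness (x = 200, z = 9 mm of the spatula); starts under the long cover, 45 to 60 mm from that end wall.
- spatula_butt (a point): Butt end of the spatula's wooden handle, at half thickness (x = -60, z = 9 mm); starts under the short cover by about 20 to 35 mm.
- shaker_tall: Tall domed steel shaker, 44 mm diameter, 130 mm high (straight side up to 118 mm), about 160 g, standing upright on the well's floor in the mouth to one side of the spatula, its top above the covers. Origin: centre of its underside, z up.
- shaker_short: Short flat-topped steel shaker, 44 mm diameter, 100 mm high, straight-sided, about 160 g, standing on the well's floor in the mouth on the other side of the spatula. Which shaker is on which side varies. Origin: centre of its underside, z up.
- caddy: White block fixed to the counter, 235 (own x) x 84 (own y) x 32 mm high, with three round pockets 49 mm wide and 25 mm deep in a row along x, 75 mm apart, marked with one, two and three small studs; pocket 1 is nearest the robot. Origin: centre of its underside, z up; within 0.2 rad of the world's axes. Pocket 3 already holds a white jar.
- pocket1 (a point): Centre of the floor of pocket 1 (at caddy x = -75 mm, 7 mm above the counter; the rim is 25 mm higher).
- pocket2 (a point): Centre of the floor of pocket 2 (the middle one, 7 mm above the counter; the rim is 25 mm higher).
- jar_third: White jar, 44 mm diameter, 75 mm high, standing in pocket 3. Leave alone. Origin: centre of its underside.
- plate: Small white plate, 120 mm across, on the counter beyond the well. Leave alone.
- donut: Glazed ring doughnut, 84 mm across, 32 mm high, on the counter beyond the well. Leave alone.
- mug: White mug, 76 mm diameter, 85 mm high, to the robot's right beyond the caddy. Leave alone.

How it is judged:
On the way, in this order (a step that is already met when the one before it is completed fails the run):
1. the tall shaker stands fully down in pocket 1, let go (horizontal distance between shaker_tall and pocket1 below 0.008 m and z of shaker_tall in the frame of pocket1 below 0.006 m and angle between shaker_tall's own z axis and vertical below 0.12 rad and contact force between shaker_tall and the fingers below 0.1 N), for 0.2 s.
2. the short shaker stands fully down in pocket 2, let go (horizontal distance between shaker_short and pocket2 below 0.008 m and z of shaker_short in the frame of pocket2 below 0.006 m and angle between shaker_short's own z axis and vertical below 0.12 rad and contact force between shaker_short and the fingers below 0.1 N), for 0.2 s.
3. the spatula is tilted through the mouth: butt above the covers while the blade tip is still below them under the long cover (height (world z) of spatula_butt above 0.07 m and height (world z) of spatula_tip below 0.06 m and y of spatula_tip in the frame of well below -0.0425 m), for 0.1 s.
At the end, for the whole second after the job is handed in: Fingers hold the spatula still, both ends over 155 mm above the counter (92 mm above the covers), touching nothing else; tall shaker in pocket 1, short one in pocket 2, each within 8 mm of centre, within 6 mm of the floor, upright within 0.12 rad, released (all of step 1 and all of step 2 and height (world z) of each of spatula_tip, spatula_butt above 0.155 m and contact force between spatula and the fingers above 1.5 N and linear speed of spatula below 0.03 m/s and angular speed of spatula below 0.2 rad/s and contact force between spatula and well below 0.05 N and contact force between spatula and caddy below 0.05 N and contact force between spatula and shaker_tall below 0.05 N and contact force between spatula and shaker_short below 0.05 N); the arm keeps its last pose, push and grip.
It fails at once if a bystander (jar in pocket 3, plate, doughnut, mug) is moved more than 25 mm (distance of any of jar_third, plate, donut, mug from where it was at the start of the episode above 0.025 m).
It also fails if it takes over 72 s, if anything falls off the work surface, if the arm or the gripper's body presses on something with over 40 N, if the wrist force passes 120 N, or if a joint passes its speed limit or range.

ROBOT

A 6-joint arm with a two-finger parallel gripper is mounted at the origin on the work surface. World frame = base frame: x ahead of the robot, y to its left, z up, the work surface at z = 0. Lengths are in m, angles in rad, forces in N, time in s.
With the tool pointing down it reaches from about 0.425 to 0.925 m from the base axis. Payload 12.5 kg.
Tool frame: the origin (TCP) lies midway between the tips of the shut fingers; the grasp point (between the pads) lies 19 mm behind it (env.tcp_to_grasp is the distance from the TCP to the grasp point, in m); z points along the fingers, y is the line along which they close (so a half turn about z gives the same grasp; the last joint's range is limited). The gripper opens to 85 mm and grips with 20 to 120 N. Pads are 22 mm wide; open, the fingers measure 114 mm over their backs; the gripper's body (76 mm by 85 mm) begins 54 mm behind the grasp point. The pads swing forward as they close: fully open they stand 13 mm farther back than shut.
Start: joints at [-1.297, 0.491, 1.559, -0, 1.092, -0.106], TCP at [0.232, -0.58, 0.231] pointing down, gripper open.
Joint ranges: [-3.1, 3.1], [-0.84, 2.19], [0.05, 2.79], [-1.13, 4.28], [0.06, 2.93], [-2.69, 2.69]. Speed limits (rad/s): [2.22, 2.22, 2.79, 3.14, 3.14, 3.14].

INTERFACE

Orientations are given as a unit quaternion [w, x, y, z].
In Python, from plant import env gives the robot as it stands. The module is installed in compiled form; this text tells all that it offers.
- The arm moves only by the tool send_rows, never from a script. Its argument "plan" is a list of rows, each a list of 5 numbers: the opening, from -1 (shut) to 1 (fully open), then the shift along the world's x, y, z in cm, then the turn about the world's z in rad. In form: [[jaw, dx, dy, dz, yaw], ...]. A call has 1 to 12 rows; each row is the pose to reach, as a shift and turn from the pose commanded when the call began; what a row does not reach only later rows make up. A row lasts 1/10 s, in which the tool goes at most 50 mm and 8.59 degrees, less where a joint would pass 70% of its speed; a pose out of reach is approached as far as the arm can. A call with a gripper value outside its range is refused whole. The fingers move at their own pace and stop on an object; "squeeze" is the grip in N (left out, the last holds). Time passes only in rows, so rows that repeat a pose let the fingers close. It gives the time, the measured TCP pose, the force, the opening and the grip force at its end, in the units of the state.
- env.state(): the state, without advancing time (a new reading comes with each control period).
- env.get_image(name): name is "scene" or "side" or "wrist"; returns a dict with "color" (420x560x3 uint8, blue, green, red), "z_map" (420x560 float32, m along the optical axis (not along the pixel's ray), 0 where there is no reading), "camera_matrix" (3x3 intrinsics, pixels), "D" ([k1, k2, p1, p2, k3] as OpenCV has them; the pictures are not rectified), "R" (3x3) and "t" (3): a world point X has camera coordinates R X + t; the wrist camera has in their place "tool_from_camera" (4x4, takes a point from camera to tool coordinates, whose origin is the TCP and whose axes are the flange's). Camera axes: x right, y down, z forward; pixel columns grow to the right and rows downward; lengths in m; the calibration is good to about 2 mm. A picture is of the moment at which its call begins: read the wrist's pose just before it.
- env.close_job(): hands the job in; it is judged then, once.
The state is a dict: "time_s": time; "joints": joint angles; "dq": joint speeds; "tau": joint torques, N m; "tool_pos": TCP position; "ee_rot": TCP orientation; "force": force on the tool from outside, world axes, zero at the start; "wrist_torque": the same for the moment, N m; "gripper_width": finger opening in m; "grip_force": force on a finger pad.
Only numpy, scipy, OpenCV 4.12 (cv2) and the standard library are available. Lean on these libraries where they do the work, as an engineer would, in place of code of your own. Each camera call takes 0.05 s, during which the arm holds its last target. There are 200 camera calls.

## Working session

There is one attempt and no reset: what is moved stays moved. The work goes in short steps, Python scripts to look and compute and a tool call to move; the robot and the scene stay as the last step left them, time stands still between calls to the robot, and variables do not carry over. Pictures are saved under pics/ and viewed, at most 10 in all, crops included, and the job is handed in when it is done.

Besides the shell and the picture viewer there is one more tool, called after ">>>" by a JSON object that holds its "api" and its "payload", one argument or row to a line. send_rows: Moves the arm, as the interface text tells. Its arguments: {"type":"object","properties":{"plan":{"type":"array","items":{"type":"array","items":{"type":"number"}}},"squeeze":{"type":"number"}},"required":["plan"]}

```bash
mkdir -p pics
cat > h.py <<'E'
import numpy as np, cv2
from plant import env
def world(im):
    K,D=im["camera_matrix"],np.array(im["D"],float); h,w=im["z_map"].shape
    u,v=np.meshgrid(np.arange(w),np.arange(h))
    p=cv2.undistortPoints(np.stack([u,v],-1).reshape(-1,1,2).astype(np.float64),K,D).reshape(h,w,2)
    z=im["z_map"]; c=np.dstack([p[...,0]*z,p[...,1]*z,z])
    if "R" in im: W=(c-np.array(im["t"]))@np.array(im["R"])
    else:
        from scipy.spatial.transform import Rotation as Ro
        s=im["state"]; q=s["ee_rot"]; T=im["tool_from_camera"]
        R=Ro.from_quat([q[1],q[2],q[3],q[0]]).as_matrix()
        W=(c@T[:3,:3].T+T[:3,3])@R.T+np.array(s["tool_pos"])
    W[z==0]=np.nan
    return W
def get(n):
    s=env.state(); im=env.get_image(n); im["state"]=s; return im
E
python3 - <<'E'
from h import *
print(env.state())
for n in("scene","side"):
    im=get(n); cv2.imwrite(f"pics/{n}0.png",im["color"]); np.savez(f"{n}0.npz",c=im["color"],W=world(im)); 
    if "R" in im: print(n,-np.array(im["R"]).T@im["t"])
E
```

```text
{'time_s': 0.0, 'joints': array([-1.29663489e+00,  4.91617067e-01,  1.55945036e+00,  8.47878243e-06,
        1.09171548e+00, -1.05600766e-01]), 'dq': array([-0.00096059,  0.0013584 , -0.00058543,  0.00118226, -0.00190885,
       -0.00065238]), 'tau': array([ 8.58413514e-04, -6.18445945e+01, -2.61594111e+01, -2.98442593e-06,
        4.07656000e-03, -2.38773072e-05]), 'tool_pos': array([ 0.23164771, -0.58024107,  0.2306917 ]), 'ee_rot': array([-5.93327220e-04,  9.82026879e-01,  1.88740179e-01, -4.63502045e-05]), 'force': array([-0.51544117, -0.4085894 ,  0.26254562]), 'wrist_torque': array([ 0.01090088, -0.01207324,  0.02365522]), 'grip_force': 0.0, 'gripper_width': 0.08552802409198766}
scene [0.94402726 0.32869084 0.6648105 ]
side [0.48098738 0.81108837 0.63864244]
```

View pics/scene0.png

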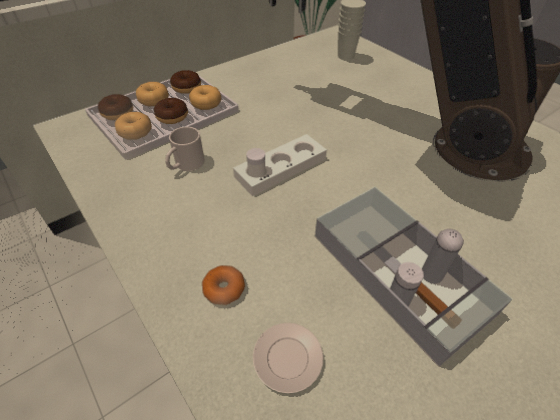

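View pics/side0.png

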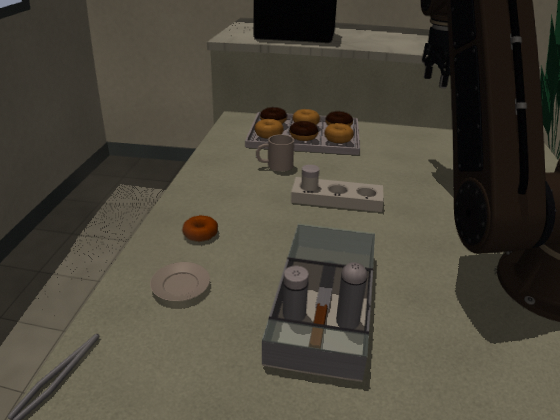

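The scene view shows the tall shaker at (450,240), the short one at (410,275), the orange handle at (437,302), the caddy at (280,163) with the jar at (257,162), and the long cover at upper left. The side view agrees. Next I'll measure from depth.

```bash
cat > m.py <<'E'
from h import *
from scipy.optimize import least_squares
def circ(P,r=.022):
    f=lambda c:np.hypot(*(P-c).T)-r
    s=least_squares(f,P.mean(0),loss="soft_l1",f_scale=.001); return s.x,np.std(f(s.x))
E
python3 - <<'E'
from m import *
np.set_printoptions(precision=4,suppress=True)
px={"scene":dict(tall=(450,233),short=(409,268),handle=(437,302),cad1=(303,148),cad2=(281,158),jar=(257,154),wellc=[(376,191),(317,229),(508,298),(443,356)],plate=(288,358),donut=(207,285),mug=(186,135)),
"side":dict(tall=(355,266),short=(295,271),handle=(320,318),cad1=(367,192),cad2=(338,189),jar=(311,169))}
for n in px:
    d=np.load(n+"0.npz"); W=d["W"]
    print(n)
    for k,v in px[n].items():
        for p in (v if isinstance(v,list) else [v]): print(k,W[p[1],p[0]])
    ok=~np.isnan(W[...,2]); 
    for k in("tall","short"):
        c=W[px[n][k][1],px[n][k][0]]
        hi=(.118,.09)[k=="short"]
        m=ok&(np.hypot(W[...,0]-c[0],W[...,1]-c[1])<.05)&(W[...,2]>.072)&(W[...,2]<hi)
        print(k,m.sum(),circ(W[m][:,:2]), np.nanmax(W[ok&(np.hypot(W[...,0]-c[0],W[...,1]-c[1])<.04)][:,2]))
        if k=="short":
            m=ok&(np.hypot(W[...,0]-c[0],W[...,1]-c[1])<.035)&(W[...,2]>.096); P=W[m][:,:2].astype(np.float32); print(" top",cv2.minEnclosingCircle(P),P.mean(0))
    c=W[px[n]["cad2"][1],px[n]["cad2"][0]]
    m=ok&(np.hypot(W[...,0]-c[0],W[...,1]-c[1])<.16)&(abs(W[...,2]-.032)<.005)
    m=cv2.morphologyEx(m.astype(np.uint8),cv2.MORPH_OPEN,np.ones((2,2)))>0
    print("caddy",cv2.minAreaRect(W[m][:,:2].astype(np.float32)),m.sum(),np.median(W[m][:,2]))
    hsv=cv2.cvtColor(d["c"],cv2.COLOR_BGR2HSV); 
    c=W[px[n]["handle"][1],px[n]["handle"][0]]
    m=ok&(hsv[...,1]>150)&(np.hypot(W[...,0]-c[0],W[...,1]-c[1])<.12)&(W[...,2]<.05)
    P=W[m]; print("handle",m.sum(),P.mean(0),np.percentile(P[:,2],[5,50,95]),cv2.minAreaRect(P[:,:2].astype(np.float32)))
    # well: points at cover/wall tops
    c=W[px[n]["tall"][1],px[n]["tall"][0]]
    m=ok&(abs(W[...,2]-.0615)<.004)&(np.hypot(W[...,0]-c[0],W[...,1]-c[1])<.3)
    print("wall",m.sum(),cv2.minAreaRect(W[m][:,:2].astype(np.float32)))
E
```

```text
scene
tall [0.4432 0.171  0.1335]
short [0.5397 0.1679 0.1058]
handle [0.4968 0.2247 0.0225]
cad1 [ 0.396  -0.2898  0.0086]
cad2 [ 0.4724 -0.2881  0.013 ]
jar [ 0.56   -0.2671  0.0834]
wellc [ 0.4088 -0.0224  0.0645]
wellc [ 0.5669 -0.0365  0.0335]
wellc [0.4196 0.3014 0.0638]
wellc [0.5805 0.2947 0.0375]
plate [0.7774 0.134  0.0049]
donut [ 0.8213 -0.0601  0.0303]
mug [ 0.6479 -0.4634  0.0601]
tall 419 (array([0.4419, 0.1756]), np.float64(0.0007404371100556937)) 0.13812136474559022
short 156 (array([0.5419, 0.1739]), np.float64(0.0006720995075785485)) 0.10760491217351516
 top ((0.5428193211555481, 0.17463751137256622), 0.022536231204867363) [0.5454 0.1755]
caddy ((0.4754083752632141, -0.2670998275279999), (0.08212041854858398, 0.2626890242099762), 88.9891128540039) 1506 nan
handle 352 [0.4992 0.2129 0.0207] [0.0125 0.0218 0.024 ] ((0.4973108172416687, 0.2108364701271057), (0.06028046831488609, 0.01978551596403122), 88.02578735351562)
wall 7228 ((0.48940354585647583, 0.1310201734304428), (0.3453090190887451, 0.17193840444087982), 87.5405502319336)
side
tall [0.4435 0.1783 0.1362]
short [0.5458 0.1684 0.1029]
handle [0.4939 0.1956 0.0229]
cad1 [ 0.4096 -0.2901  0.0162]
cad2 [ 0.4868 -0.2936  0.0151]
jar [ 0.5601 -0.2662  0.0818]
tall 530 (array([0.4434, 0.1761]), np.float64(0.0008980308985593996)) 0.13628595055474912
short 180 (array([0.5436, 0.1735]), np.float64(0.0009787022866587177)) 0.1068859279660128
 top ((0.5421964526176453, 0.17540748417377472), 0.022415820509195328) [0.5429 0.1788]
caddy ((0.4569569528102875, -0.25327959656715393), (0.2692676782608032, 0.10841010510921478), 27.525300979614258) 1128 nan
handle 189 [0.494  0.1847 0.0217] [0.0194 0.0217 0.024 ] ((0.4940631687641144, 0.1827673763036728), (0.053232695907354355, 0.018291272222995758), 87.51432037353516)
wall 6272 ((0.48986268043518066, 0.1322774887084961), (0.3469817638397217, 0.16852472722530365), 87.4485855102539)
```

Run:
```python
from m import *
np.set_printoptions(precision=4,suppress=True)
im=get("wrist"); print(im["tool_from_camera"],im["camera_matrix"]); cv2.imwrite("pics/w0.png",im["color"])
for n in("scene","side"):
    d=np.load(n+"0.npz"); W=d["W"]
    ok=~np.isnan(W[...,2])
    m=ok&(abs(W[...,0]-.48)<.17)&(abs(W[...,1]+.28)<.1)&(abs(W[...,2]-.033)<.005)
    k=cv2.morphologyEx(m.astype(np.uint8),cv2.MORPH_OPEN,np.ones((3,3)))>0
    k&=ok; print(n,k.sum(),cv2.minAreaRect(W[k][:,:2].astype(np.float32)),W[k].mean(0))
    m=ok&(np.hypot(W[...,0]-.56,W[...,1]+.27)<.04)&(W[...,2]>.042)&(W[...,2]<.075)
    print("jar",m.sum(),circ(W[m][:,:2]))
```

```text
[[ 0.001  -0.9455 -0.3257  0.084 ]
 [ 1.      0.0013 -0.0007  0.0002]
 [ 0.0011 -0.3257  0.9455 -0.1435]
 [ 0.      0.      0.      1.    ]] [[305.701    0.     273.9271]
 [  0.     305.701  211.1432]
 [  0.       0.       1.    ]]
scene 1440 ((0.4877821207046509, -0.27034762501716614), (0.08755704015493393, 0.23756349086761475), 89.23161315917969) [ 0.4913 -0.2644  0.0327]
jar 181 (array([ 0.5625, -0.2716]), np.float64(0.0009493167336935052))
side 1046 ((0.48732656240463257, -0.2675449550151825), (0.0928640216588974, 0.23397496342658997), 89.73548889160156) [ 0.4832 -0.2632  0.031 ]
jar 185 (array([ 0.5619, -0.2701]), np.float64(0.001916133618676621))
```

>>> {"api": "send_rows", "payload": {
  "plan": [
    [1,4,5,5,-0.1],
    [1,8,10,8,-0.2],
    [1,12,16,8,-0.3],
    [1,16,22,8,-0.38],
    [1,19,27,8,-0.38],
    [1,21,30,8,-0.38],
    [1,21,30,8,-0.38],
    [1,21,30,8,-0.38],
    [1,21,30,8,-0.38]
  ]
}}

```text
time_s: 1.05
tool_pos: [0.4433, -0.2773, 0.3116]
ee_rot: [-0.0, 1.0, 0.002, 0.0]
force: [-0.4, -0.3, -0.1]
gripper_width: 0.085
grip_force: 0.0
```

Run:
```python
from m import *
im=get("wrist"); cv2.imwrite("pics/w1.png",im["color"]); W=world(im); np.savez("w1.npz",c=im["color"],W=W)
```

```text
(no output)
```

View pics/w1.png

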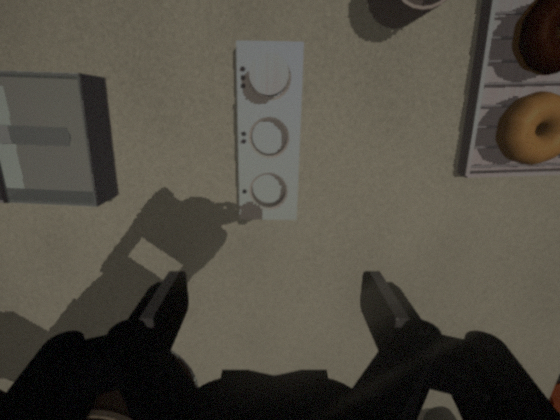

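The wrist view shows the caddy at (270,130), pocket 1 at (268,190), pocket 2 at (268,137), the jar at (268,72), and the end of the long cover with the blade under it at (40,135).

Run:
```python
from m import *
np.set_printoptions(precision=4,suppress=True)
d=np.load("w1.npz"); W=d["W"]; ok=~np.isnan(W[...,2]); z=np.nan_to_num(W[...,2])
roi=np.zeros(z.shape,bool); roi[30:230,225:315]=1
top=ok&roi&(abs(z-.032)<.006); P=W[top][:,:2].astype(np.float32)
t=cv2.morphologyEx(top.astype(np.uint8),cv2.MORPH_OPEN,np.ones((3,3)))>0
print("zmed",np.median(z[t]),cv2.minAreaRect(W[t&ok][:,:2].astype(np.float32)))
print("counter",np.median(z[240:260,250:290]))
# rim circles via ellipse contours on gray, ray-cast to z=.032
im=env.get_image("wrist"); s=env.state()
from scipy.spatial.transform import Rotation as Ro
q=s["ee_rot"];R=Ro.from_quat([q[1],q[2],q[3],q[0]]).as_matrix();T=im["tool_from_camera"]
def cast(uv,h):
    p=cv2.undistortPoints(np.array(uv,float).reshape(-1,1,2),im["camera_matrix"],np.array(im["D"],float)).reshape(-1,2)
    r=np.c_[p,np.ones(len(p))]@T[:3,:3].T@R.T; o=R@T[:3,3]+s["tool_pos"]
    return o+r*((h-o[2])/r[:,2])[:,None]
g=cv2.cvtColor(d["c"],cv2.COLOR_BGR2GRAY)
hsv=cv2.cvtColor(d["c"],cv2.COLOR_BGR2HSV)
c=cast([(240,41),(303,41),(238,218),(298,218)],.032);print("corners",c)
for name,(u,v) in dict(p1=(268,190),p2=(268,137)).items():
    a=z[v-25:v+25,u-25:u+25]
    hole=np.zeros_like(roi); hole[v-25:v+25,u-25:u+25]=(a<.024)&(a>.001)
    Pm=W[hole&ok]; print(name,hole.sum(),np.median(Pm[:,2]),cv2.minEnclosingCircle(Pm[:,:2].astype(np.float32)))
    # rim edge: radial max gradient about centre in world plane
    gx=cv2.Canny(g,40,100)[v-30:v+30,u-30:u+30]; ys,xs=np.nonzero(gx)
    C=cast(np.c_[xs+u-30,ys+v-30],.032)[:,:2]
    c0=cast([(u,v)],.032)[0,:2]
    for _ in range(8):
        r=np.hypot(*(C-c0).T); k=abs(r-.0245)<.004
        c0,sd=circ(C[k],.0245)
    print("canny",k.sum(),c0,sd)
```

```text
zmed 0.03294091405643937 ((0.4869159162044525, -0.2690291404724121), (0.08430025726556778, 0.23597870767116547), 89.25480651855469)
counter 0.0014595295570721256
corners [[ 0.6024 -0.2376  0.032 ]
 [ 0.6026 -0.3154  0.032 ]
 [ 0.3693 -0.2271  0.032 ]
 [ 0.3696 -0.3156  0.032 ]]
p1 819 0.008411662659483565 ((0.4010428786277771, -0.26415884494781494), 0.03132232651114464)
canny 182 [ 0.4121 -0.2721] 0.0017466663418889586
p2 999 0.008128574486221618 ((0.4864618480205536, -0.26888588070869446), 0.024605639278888702)
canny 217 [ 0.4878 -0.2738] 0.0017409443261663519
```

>>> {"api": "send_rows", "payload": {
  "plan": [
    [1,1,5,1,0],
    [1,2,10,2,0],
    [1,3,15,2,0],
    [1,4,20,2,0],
    [1,5,25,2,0],
    [1,5,30,2,0],
    [1,5,35,2,0],
    [1,5,40,2,0],
    [1,5,45.5,2,0],
    [1,5,45.5,2,0],
    [1,5,45.5,2,0],
    [1,5,45.5,2,0]
  ]
}}

```text
time_s: 2.35
tool_pos: [0.492, 0.1732, 0.3311]
ee_rot: [0.0, 1.0, -0.001, -0.0]
force: [0.2, 0.6, -0.4]
gripper_width: 0.0853
grip_force: 0.0
```

Run:
```python
from m import *
np.set_printoptions(precision=4,suppress=True)
im=get("wrist"); cv2.imwrite("pics/w2.png",im["color"]); W=world(im); np.savez("w2.npz",c=im["color"],W=W); print(im["state"]["tool_pos"],im["state"]["joints"])
z=np.nan_to_num(W[...,2]); ok=~np.isnan(W[...,2])
for k,c,lo,hi in(("tall",(.4425,.176),.07,.119),("short",(.5425,.174),.07,.098)):
    n=np.hypot(W[...,0]-c[0],W[...,1]-c[1])
    m=ok&(n<.035)&(z>lo)&(z<hi)
    print(k,m.sum(),circ(W[m][:,:2]),"ztop",np.percentile(z[ok&(n<.02)],98))
    m=ok&(n<.035)&(z>hi-.005); print("  upper",m.sum(),cv2.minEnclosingCircle(W[m][:,:2].astype(np.float32)))
```

```text
[0.492  0.1732 0.3311] [ 0.212   0.2499  1.6644 -0.0005  1.2279  1.784 ]
tall 325 (array([0.4423, 0.1765]), np.float64(0.00028709959300210177)) ztop 0.1362543831797936
  upper 1018 ((0.44294464588165283, 0.176396444439888), 0.02234271727502346)
short 26 (array([0.5429, 0.1747]), np.float64(0.0002139666403266371)) ztop 0.10668448021477235
  upper 1660 ((0.5357697010040283, 0.17401942610740662), 0.029389940202236176)
```

View pics/w2.png

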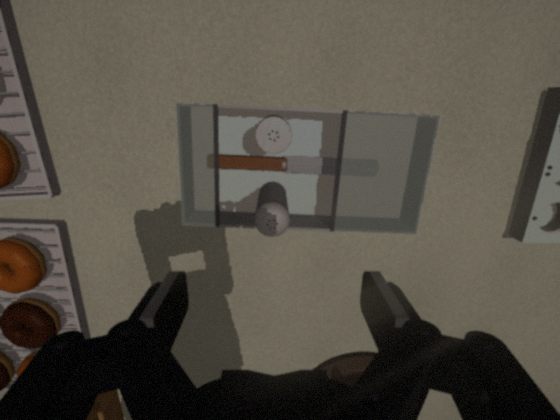

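The view shows the tall shaker at (272,215), the short one at (273,133), the handle at (250,163) and the mouth at columns 217–340. Now I'll grasp the tall shaker.

>>> {"api": "send_rows", "payload": {
  "plan": [
    [1,-4.95,0.33,-2,0],
    [1,-4.95,0.33,-6,0],
    [1,-4.95,0.33,-11,0],
    [1,-4.95,0.33,-16,0],
    [1,-4.95,0.33,-20,0],
    [1,-4.95,0.33,-23,0],
    [1,-4.95,0.33,-25.3,0],
    [1,-4.95,0.33,-25.3,0],
    [1,-4.95,0.33,-25.3,0]
  ],
  "squeeze": 40
}}

```text
time_s: 3.3
tool_pos: [0.4427, 0.1768, 0.0788]
ee_rot: [0.0, 1.0, -0.001, -0.0]
force: [0.4, -0.2, 0.5]
gripper_width: 0.0849
grip_force: 0.0
```

>>> {"api": "send_rows", "payload": {
  "plan": [
    [-1,0,0,0,0],
    [-1,0,0,0,0],
    [-1,0,0,0,0],
    [-1,0,0,0,0],
    [-1,0,0,0,0],
    [-1,0,0,0,0],
    [-1,0,0,0,0],
    [-1,0,0,0,0]
  ]
}}

```text
time_s: 4.1
tool_pos: [0.4427, 0.1777, 0.0794]
ee_rot: [0.0, 1.0, 0.0, 0.001]
force: [-0.3, -3.7, 9.7]
gripper_width: 0.0433
grip_force: 39.3
```

>>> {"api": "send_rows", "payload": {
  "plan": [
    [-1,0,0,3,0],
    [-1,0,0,7,0],
    [-1,0,0,12,0],
    [-1,1,-4,14,0],
    [-1,2,-8,14,0],
    [-1,3,-12,14,0],
    [-1,4,-16,14,0],
    [-1,4,-20,14,0],
    [-1,4,-24,14,0],
    [-1,3,-28,14,0],
    [-1,2,-32,14,0],
    [-1,1,-36,14,0]
  ]
}}

```text
time_s: 5.3
tool_pos: [0.4515, -0.1835, 0.2186]
ee_rot: [0.0, 1.0, 0.0, 0.0]
force: [0.4, -0.2, -1.9]
gripper_width: 0.0434
grip_force: 41.6
```

>>> {"api": "send_rows", "payload": {
  "plan": [
    [-1,-1,-4,0,0],
    [-1,-3,-7,0,0],
    [-1,-4.1,-8.5,0,0],
    [-1,-4.1,-8.5,0,0],
    [-1,-4.1,-8.5,-3,0],
    [-1,-4.1,-8.5,-6,0],
    [-1,-4.1,-8.5,-9,0],
    [-1,-4.1,-8.5,-9,0],
    [-1,-4.1,-8.5,-9,0]
  ]
}}

```text
time_s: 6.2
tool_pos: [0.4116, -0.2668, 0.1289]
ee_rot: [-0.0, 1.0, 0.0, -0.0]
force: [0.5, -0.3, -0.7]
gripper_width: 0.0435
grip_force: 41.5
```

Run:
```python
from m import *
np.set_printoptions(precision=4,suppress=True)
s=env.state(); print(s["tool_pos"],s["force"],s["gripper_width"])
for n in("scene","side","wrist"):
    im=get(n); W=world(im); cv2.imwrite(f"pics/t_{n}.png",im["color"])
    ok=~np.isnan(W[...,2]); r=np.hypot(W[...,0]-s["tool_pos"][0],W[...,1]-s["tool_pos"][1])
    for a,b in((.035,.06),(.06,.09),(.09,.115)):
        m=ok&(r<.027)&(W[...,2]>s["tool_pos"][2]-.079+.0+a-.035+.004)&(W[...,2]<s["tool_pos"][2]-.079+b-.031)
        if m.sum()>20: print(n,a,m.sum(),circ(W[m][:,:2]))
```

```text
[ 0.4116 -0.2668  0.1289] [ 0.527  -0.3218 -0.7448] 0.04347464209343546
scene 0.035 123 (array([ 0.4124, -0.2692]), np.float64(0.0011283817394000253))
scene 0.06 171 (array([ 0.4124, -0.2688]), np.float64(0.0011110172128230163))
scene 0.09 138 (array([ 0.4123, -0.2683]), np.float64(0.0012647187659669378))
side 0.035 147 (array([ 0.4132, -0.2683]), np.float64(0.001704116812299155))
side 0.06 185 (array([ 0.4132, -0.2677]), np.float64(0.0016806753664685013))
side 0.09 145 (array([ 0.4131, -0.2676]), np.float64(0.0017538644198913376))
wrist 0.035 451 (array([ 0.4122, -0.2683]), np.float64(0.00020628197834652125))
wrist 0.06 920 (array([ 0.4123, -0.2679]), np.float64(0.00023123134591545243))
wrist 0.09 1185 (array([ 0.4123, -0.2676]), np.float64(0.00024255715959968057))
```

>>> {"api": "send_rows", "payload": {
  "plan": [
    [-1,0,0,-1.5,0],
    [-1,0,0,-2.3,0],
    [-1,0,0,-3.0,0],
    [-1,0,0,-3.8,0],
    [-1,0,0,-4.4,0],
    [-1,0,0,-4.7,0],
    [-1,0,0,-4.7,0]
  ]
}}

```text
time_s: 7.05
tool_pos: [0.4117, -0.268, 0.082]
ee_rot: [0.001, 1.0, -0.0, 0.001]
force: [-2.6, -4.4, 6.1]
gripper_width: 0.0431
grip_force: 40.7
```

>>> {"api": "send_rows", "payload": {
  "plan": [
    [-0.4,0,0,0,0],
    [0.3,0,0,0,0],
    [1,0,0,0,0],
    [1,0,0,0,0],
    [1,0,0,0,0],
    [1,0,0,4,0],
    [1,0,0,8,0],
    [1,0,0,13,0],
    [1,0,0,18,0],
    [1,0,0,20,0],
    [1,0,0,20,0]
  ]
}}

```text
time_s: 8.15
tool_pos: [0.4119, -0.2676, 0.2843]
ee_rot: [0.002, 1.0, -0.0, 0.002]
force: [0.5, -0.2, -1.1]
gripper_width: 0.0852
grip_force: 0.0
```

Run:
```python
from m import *
np.set_printoptions(precision=4,suppress=True)
s=env.state(); print(s["tool_pos"],s["force"],s["gripper_width"])
for n in("scene","side","wrist"):
    im=get(n); W=world(im)
    ok=~np.isnan(W[...,2]); r=np.hypot(W[...,0]-.412,W[...,1]+.268)
    for a,b in((.04,.08),(.08,.118)):
        m=ok&(r<.03)&(W[...,2]>a)&(W[...,2]<b)
        if m.sum()>20: print(n,a,m.sum(),circ(W[m][:,:2]))
    print("top",np.nanpercentile(W[ok&(r<.015)][:,2],95))
```

```text
[ 0.4119 -0.2676  0.2843] [ 0.5113 -0.1502 -1.143 ] 0.08521336412423225
scene 0.04 210 (array([ 0.4124, -0.2696]), np.float64(0.0011004809344097228))
scene 0.08 224 (array([ 0.4125, -0.2694]), np.float64(0.001238065626692534))
top 0.3910534611450371
side 0.04 239 (array([ 0.413 , -0.2682]), np.float64(0.0018304187043734791))
side 0.08 243 (array([ 0.4131, -0.2683]), np.float64(0.0014760979678583458))
top 0.38715306515271675
wrist 0.04 172 (array([ 0.4114, -0.2678]), np.float64(0.00018168768740863523))
wrist 0.08 215 (array([ 0.4115, -0.2679]), np.float64(0.0002254911989413683))
top 0.37008134093671086
```

>>> {"api": "send_rows", "payload": {
  "plan": [
    [1,2,4,0,0],
    [1,4,8,0,0],
    [1,6,12,0,0],
    [1,8,16,0,0],
    [1,9,21,0,0],
    [1,10,26,0,0],
    [1,11,31,0,0],
    [1,12,36,0,0],
    [1,13.1,40,-2,0],
    [1,13.1,44.2,-4,0],
    [1,13.1,44.2,-6,0],
    [1,13.1,44.2,-8,0]
  ]
}}

```text
time_s: 9.5
tool_pos: [0.5413, 0.1761, 0.1983]
ee_rot: [0.0, 1.0, 0.001, -0.002]
force: [-0.6, -0.4, 0.4]
gripper_width: 0.0851
grip_force: 0.0
```

>>> {"api": "send_rows", "payload": {
  "plan": [
    [1,0,0,-3,0],
    [1,0,0,-7,0],
    [1,0,0,-11,0],
    [1,0,0,-13.8,0],
    [1,0,0,-13.8,0],
    [1,0,0,-13.8,0]
  ]
}}

```text
time_s: 10.1
tool_pos: [0.5418, 0.1747, 0.0627]
ee_rot: [0.0, 1.0, -0.0, -0.001]
force: [0.7, 0.5, 0.4]
gripper_width: 0.0855
grip_force: 0.0
```

>>> {"api": "send_rows", "payload": {
  "plan": [
    [-1,0,0,0,0],
    [-1,0,0,0,0],
    [-1,0,0,0,0],
    [-1,0,0,0,0],
    [-1,0,0,0,0],
    [-1,0,0,0,0],
    [-1,0,0,0,0],
    [-1,0,0,0,0]
  ]
}}

```text
time_s: 10.9
tool_pos: [0.5427, 0.1748, 0.0646]
ee_rot: [-0.0, 1.0, -0.0, 0.001]
force: [-0.2, -0.7, 5.3]
gripper_width: 0.0427
grip_force: 39.8
```

>>> {"api": "send_rows", "payload": {
  "plan": [
    [-1,0,0,3,0],
    [-1,0,0,7,0],
    [-1,0,0,12,0],
    [-1,0,-4,14,0],
    [-1,-1,-8,14,0],
    [-1,-2,-12,14,0],
    [-1,-3,-16,14,0],
    [-1,-4,-20,14,0],
    [-1,-5,-24,14,0],
    [-1,-5.6,-28,14,0],
    [-1,-5.6,-32,14,0],
    [-1,-5.6,-36,14,0]
  ]
}}

```text
time_s: 12.1
tool_pos: [0.4857, -0.1868, 0.204]
ee_rot: [0.0, 1.0, -0.0, 0.0]
force: [1.9, 0.6, -1.6]
gripper_width: 0.0433
grip_force: 41.3
```

>>> {"api": "send_rows", "payload": {
  "plan": [
    [-1,0,-4,0,0],
    [-1,0,-7,0,0],
    [-1,0,-8.4,0,0],
    [-1,0,-8.4,-3,0],
    [-1,0,-8.4,-6,0],
    [-1,0,-8.4,-9,0],
    [-1,0,-8.4,-9,0],
    [-1,0,-8.4,-9,0]
  ]
}}

```text
time_s: 12.9
tool_pos: [0.4865, -0.2688, 0.114]
ee_rot: [-0.0, 1.0, 0.0, -0.0]
force: [-0.1, 0.2, -1.3]
gripper_width: 0.0433
grip_force: 41.2
```

Run:
```python
from m import *
np.set_printoptions(precision=4,suppress=True)
s=env.state(); t=s["tool_pos"]; print(t,s["force"],s["gripper_width"])
for n in("scene","wrist"):
    im=get(n); W=world(im)
    ok=~np.isnan(W[...,2]); r=np.hypot(W[...,0]-t[0],W[...,1]-t[1])
    b=t[2]-.061
    for a in(.005,.03,.055):
        m=ok&(r<.028)&(W[...,2]>b+a)&(W[...,2]<b+a+.022)
        if m.sum()>20: print(n,a,m.sum(),circ(W[m][:,:2]))
```

```text
[ 0.4865 -0.2688  0.114 ] [-0.15    0.2071 -1.2836] 0.043340930745015355
scene 0.005 120 (array([ 0.4874, -0.2705]), np.float64(0.0010727007438437349))
scene 0.03 126 (array([ 0.4875, -0.2703]), np.float64(0.0010217237232923377))
scene 0.055 101 (array([ 0.4873, -0.2693]), np.float64(0.0016692688356050125))
wrist 0.005 580 (array([ 0.4872, -0.2695]), np.float64(0.00021127900551105055))
wrist 0.03 842 (array([ 0.4873, -0.2694]), np.float64(0.0002255900323645058))
wrist 0.055 1508 (array([ 0.4874, -0.2691]), np.float64(0.0012407264613556643))
```

>>> {"api": "send_rows", "payload": {
  "plan": [
    [-1,-0.06,0.04,-1.5,0],
    [-1,-0.06,0.04,-2.3,0],
    [-1,-0.06,0.04,-3.0,0],
    [-1,-0.06,0.04,-3.8,0],
    [-1,-0.06,0.04,-4.4,0],
    [-1,-0.06,0.04,-4.75,0],
    [-1,-0.06,0.04,-4.75,0]
  ]
}}

```text
time_s: 13.7
tool_pos: [0.4862, -0.2695, 0.0672]
ee_rot: [0.001, 1.0, -0.0, 0.001]
force: [-2.8, -0.6, 15.4]
gripper_width: 0.0431
grip_force: 42.0
```

Down on the pocket floor. I'll release, retreat and measure the spatula from the wrist view.

>>> {"api": "send_rows", "payload": {
  "plan": [
    [-0.4,0,0,0,0],
    [0.3,0,0,0,0],
    [1,0,0,0,0],
    [1,0,0,0,0],
    [1,0,0,0,0],
    [1,0,0,4,0],
    [1,0,0,8,0],
    [1,0,0,13,0],
    [1,0,0,18,0],
    [1,0,0,22,0],
    [1,0,0,22,0]
  ]
}}

```text
time_s: 14.8
tool_pos: [0.4869, -0.2695, 0.2912]
ee_rot: [0.003, 1.0, -0.0, 0.004]
force: [0.0, 0.4, -0.1]
gripper_width: 0.0852
grip_force: 0.0
```

Run:
```python
from m import *
np.set_printoptions(precision=4,suppress=True)
for n in("scene","side","wrist"):
    im=get(n); W=world(im)
    ok=~np.isnan(W[...,2]); r=np.hypot(W[...,0]-.4865,W[...,1]+.269)
    for a,b in((.04,.07),(.07,.10)):
        m=ok&(r<.03)&(W[...,2]>a)&(W[...,2]<b)
        if m.sum()>20: print(n,a,m.sum(),circ(W[m][:,:2]))
    m=ok&(r<.03)&(W[...,2]<.13);print("top",np.nanpercentile(W[m][:,2],95))
```

```text
scene 0.04 164 (array([ 0.4868, -0.2706]), np.float64(0.0011373123400895547))
scene 0.07 173 (array([ 0.4866, -0.2705]), np.float64(0.0010385732067472954))
top 0.1085652002746086
side 0.04 169 (array([ 0.4865, -0.2699]), np.float64(0.0018128055393720856))
side 0.07 172 (array([ 0.487 , -0.2698]), np.float64(0.002055587450134436))
top 0.1067953380699659
wrist 0.04 121 (array([ 0.4856, -0.2689]), np.float64(0.00016399171015241414))
wrist 0.07 152 (array([ 0.4857, -0.2689]), np.float64(0.00026842788806956093))
top 0.10910670715363927
```

>>> {"api": "send_rows", "payload": {
  "plan": [
    [1,0,5,2,0.1],
    [1,0,10,4,0.2],
    [1,0,15,4,0.3],
    [1,0,20,4,0.4],
    [1,0,25,4,0.5],
    [1,0,30,4,0.6],
    [1,0,34,4,0.75],
    [1,0,37,4,0.9],
    [1,0,40,4,1.05],
    [1,0,41,4,1.2],
    [1,0,41,4,1.35],
    [1,0,41,4,1.5]
  ]
}}

```text
time_s: 16.15
tool_pos: [0.4852, 0.1417, 0.324]
ee_rot: [-0.001, 0.729, 0.684, -0.001]
force: [-0.4, -0.7, 0.1]
gripper_width: 0.0853
grip_force: 0.0
```

>>> {"api": "send_rows", "payload": {
  "plan": [
    [1,0,0,0,0.03],
    [1,0,0,0,0.03]
  ]
}}

```text
time_s: 16.35
tool_pos: [0.4853, 0.1412, 0.3242]
ee_rot: [-0.001, 0.721, 0.693, -0.001]
force: [0.4, 0.8, -0.5]
gripper_width: 0.0854
grip_force: 0.0
```

Run:
```python
from m import *
np.set_printoptions(precision=4,suppress=True)
im=get("wrist"); W=world(im); cv2.imwrite("pics/w3.png",im["color"]); z=np.nan_to_num(W[...,2]); ok=~np.isnan(W[...,2])
s=im["state"];print(s["tool_pos"],s["ee_rot"],s["joints"])
hsv=cv2.cvtColor(im["color"],cv2.COLOR_BGR2HSV)
m=ok&(hsv[...,1]>120)&(abs(W[...,0]-.495)<.04)&(W[...,1]>.1)&(W[...,1]<.33)&(z<.05)
P=W[m]; print("handle",m.sum(),np.median(P[:,2]),cv2.minAreaRect(P[:,:2].astype(np.float32)),P[:,1].min(),P[:,1].max())
k=m&(z>.018); P=W[k]; print("top",k.sum(),cv2.minAreaRect(P[:,:2].astype(np.float32)))
f=np.polyfit(P[:,1],P[:,0],1);print("line x=",f, np.polyval(f,[.15,.2,.24]))
m=ok&(abs(z-.0625)<.005)&(abs(W[...,0]-.49)<.11)&(abs(W[...,1]-.13)<.2)
print("wall",cv2.minAreaRect(W[m][:,:2].astype(np.float32)))
```

```text
[0.4853 0.1412 0.3242] [-0.0008  0.7213  0.6926 -0.0012] [ 0.1525  0.2307  1.7095 -0.      1.2044  0.1931]
handle 743 0.022834423812039928 ((0.495019793510437, 0.20392508804798126), (0.09202850610017776, 0.016554314643144608), 87.73412322998047) 0.1582165269178075 0.25007725141008064
top 743 ((0.495019793510437, 0.20392508804798126), (0.09202850610017776, 0.016554314643144608), 87.73412322998047)
line x= [0.046  0.4857] [0.4926 0.4949 0.4967]
wall ((0.4894404411315918, 0.13141152262687683), (0.3446699380874634, 0.16879750788211823), 87.40982818603516)
```

View pics/w3.png

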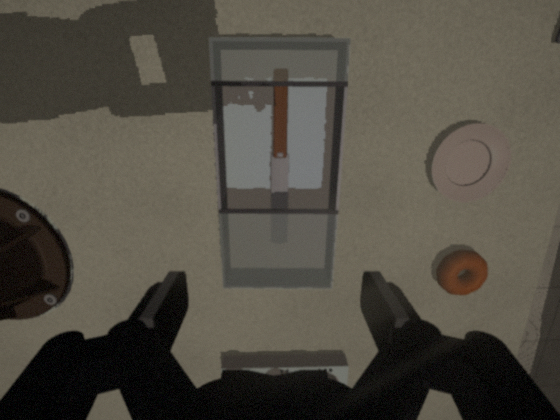

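The view shows the handle at (281,70–157), the blade down to (280,240), and the mouth between rows 84 and 211. I'll grip at y≈0.228, x≈0.496.

>>> {"api": "send_rows", "payload": {
  "plan": [
    [1,1.1,4,-3,0],
    [1,1.1,8.7,-6,0],
    [1,1.1,8.7,-11,0],
    [1,1.1,8.7,-16,0],
    [1,1.1,8.7,-21,0],
    [1,1.1,8.7,-24,0],
    [1,1.1,8.7,-27,0],
    [1,1.1,8.7,-29,0],
    [1,1.1,8.7,-30,0],
    [1,1.1,8.7,-30,0],
    [1,1.1,8.7,-30,0]
  ]
}}

```text
time_s: 17.5
tool_pos: [0.4969, 0.2283, 0.0263]
ee_rot: [0.0, 0.722, 0.692, 0.0]
force: [1.7, 0.0, -0.6]
gripper_width: 0.0853
grip_force: 0.0
```

>>> {"api": "send_rows", "payload": {
  "plan": [
    [1,0,0,-0.8,0],
    [1,0,0,-1.6,0],
    [1,0,0,-1.6,0]
  ],
  "squeeze": 30
}}

```text
time_s: 17.8
tool_pos: [0.4963, 0.2281, 0.0092]
ee_rot: [-0.0, 0.721, 0.692, -0.0]
force: [0.1, 0.2, 0.2]
gripper_width: 0.0852
grip_force: 0.0
```

>>> {"api": "send_rows", "payload": {
  "plan": [
    [-1,0,0,0,0],
    [-1,0,0,0,0],
    [-1,0,0,0,0],
    [-1,0,0,0,0],
    [-1,0,0,0,0],
    [-1,0,0,0,0],
    [-1,0,0,0,0],
    [-1,0,0,0,0],
    [-1,0,0,0,0],
    [-1,0,0,0,0]
  ]
}}

```text
time_s: 18.8
tool_pos: [0.4967, 0.2282, 0.0101]
ee_rot: [0.0, 0.721, 0.692, 0.0]
force: [0.1, -1.0, 5.9]
gripper_width: 0.0193
grip_force: 30.0
```

>>> {"api": "send_rows", "payload": {
  "plan": [
    [-1,-0.05,-1,0.1,0],
    [-1,-0.1,-2,0.1,0],
    [-1,-0.14,-3,0.1,0],
    [-1,-0.18,-3.8,0.1,0],
    [-1,-0.19,-4.2,0.1,0],
    [-1,-0.19,-4.2,0.1,0],
    [-1,-0.19,-4.2,0.1,0]
  ]
}}

```text
time_s: 19.5
tool_pos: [0.4948, 0.1862, 0.0108]
ee_rot: [0.0, 0.722, 0.692, 0.0]
force: [-0.7, 0.7, -0.3]
gripper_width: 0.0191
grip_force: 29.3
```

Run:
```python
from m import *
np.set_printoptions(precision=4,suppress=True)
for n in("scene","side","wrist"):
    im=get(n); W=world(im); z=np.nan_to_num(W[...,2]); ok=~np.isnan(W[...,2]); cv2.imwrite(f"pics/s_{n}.png",im["color"])
    hsv=cv2.cvtColor(im["color"],cv2.COLOR_BGR2HSV)
    m=ok&(hsv[...,1]>120)&(abs(W[...,0]-.495)<.03)&(W[...,1]>.08)&(W[...,1]<.33)&(z<.05)
    P=W[m]
    if len(P): print(n,m.sum(),np.percentile(P[:,1],[1,99]),P[:,1].min(),P[:,1].max(),np.median(P[:,2]))
```

```text
scene 431 [0.1167 0.2315] 0.11456516702440571 0.231927479151536 0.02251857750482243
side 306 [0.1285 0.2087] 0.1269421684316069 0.2101071639644324 0.02239098201930761
wrist 5742 [0.131  0.2317] 0.12842760068369727 0.23221459296400723 0.023428122284577763
```

View pics/s_side.png

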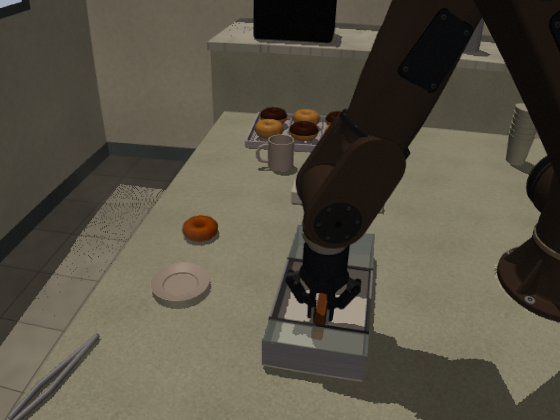

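The view shows the gripper holding the handle with its butt at (320,322), clear of the short cover. Now I'll lift slowly so it tilts.

>>> {"api": "send_rows", "payload": {
  "plan": [
    [-1,0,0,0.7,0],
    [-1,0,0,1.4,0],
    [-1,0,0,2.1,0],
    [-1,0,0,2.8,0],
    [-1,0,0,3.5,0],
    [-1,0,0,4.2,0],
    [-1,0,0,4.5,0],
    [-1,0,0,4.5,0]
  ]
}}

```text
time_s: 20.45
tool_pos: [0.4949, 0.1863, 0.0562]
ee_rot: [0.0, 0.721, 0.692, 0.0]
force: [1.2, -0.4, -2.9]
gripper_width: 0.0188
grip_force: 29.5
```

```bash
cat > sp.py <<'E'
from m import *
np.set_printoptions(precision=4,suppress=True)
s=env.state(); t=s["tool_pos"]; print(t,s["force"],s["wrist_torque"])
for n in("side","scene","wrist"):
    im=get(n); W=world(im); z=np.nan_to_num(W[...,2]); ok=~np.isnan(W[...,2]); cv2.imwrite(f"pics/l_{n}.png",im["color"])
    hsv=cv2.cvtColor(im["color"],cv2.COLOR_BGR2HSV)
    m=ok&(hsv[...,1]>130)&(abs(W[...,0]-t[0])<.03)&(abs(W[...,1]-t[1])<.15)&(z<t[2]+.08)
    P=W[m]
    if len(P)>20:
        k=np.argsort(P[:,1]); print(n,len(P),"lowy",P[k[:8]].mean(0),"butt",P[k[-8:]].mean(0))
E
python3 sp.py
```

```text
[0.4949 0.1863 0.0562] [ 1.1538 -0.3656 -2.9281] [ 0.1293 -0.0932  0.0236]
side 517 lowy [0.496  0.1225 0.0682] butt [0.4966 0.2336 0.0621]
scene 490 lowy [0.4984 0.1167 0.0651] butt [0.4994 0.2318 0.0654]
wrist 4502 lowy [0.4945 0.1285 0.0675] butt [0.4904 0.2318 0.0634]
```

>>> {"api": "send_rows", "payload": {
  "plan": [
    [-1,0,0,0.5,0],
    [-1,0,0,1.0,0],
    [-1,0,0,1.5,0],
    [-1,0,0,2.0,0],
    [-1,0,0,2.5,0],
    [-1,0,0,2.5,0]
  ],
  "squeeze": 20
}}

```text
time_s: 21.2
tool_pos: [0.495, 0.1864, 0.0816]
ee_rot: [0.0, 0.722, 0.692, 0.001]
force: [-0.1, 0.6, -2.4]
gripper_width: 0.0192
grip_force: 28.8
```

```bash
python3 sp.py
```

```text
[0.495  0.1864 0.0816] [-0.0621  0.5543 -2.4282] [ 0.2918  0.0741 -0.0229]
side 408 lowy [0.4948 0.125  0.0776] butt [0.4942 0.2358 0.092 ]
scene 531 lowy [0.4982 0.1199 0.0744] butt [0.499  0.2335 0.0958]
wrist 3801 lowy [0.4943 0.1184 0.0759] butt [0.4936 0.2339 0.0919]
```

>>> {"api": "send_rows", "payload": {
  "plan": [
    [-1,0,0,0.5,0],
    [-1,0,0,1.0,0],
    [-1,0,0,1.5,0],
    [-1,0,0,2.0,0],
    [-1,0,0,2.5,0],
    [-1,0,0,3.0,0],
    [-1,0,0,3.0,0]
  ]
}}

```text
time_s: 22.05
tool_pos: [0.4949, 0.1864, 0.1116]
ee_rot: [0.0, 0.722, 0.692, 0.001]
force: [-0.2, 0.9, -1.9]
gripper_width: 0.019
grip_force: 28.1
```

```bash
python3 sp.py
```

```text
[0.4949 0.1864 0.1116] [-0.17    0.8696 -1.8574] [ 0.4868  0.0887 -0.0592]
side 258 lowy [0.4981 0.1277 0.0874] butt [0.4936 0.2353 0.1312]
scene 574 lowy [0.5003 0.1277 0.0882] butt [0.4961 0.2338 0.1332]
wrist 2786 lowy [0.4924 0.1265 0.0896] butt [0.4927 0.2338 0.1326]
```

View pics/l_scene.png

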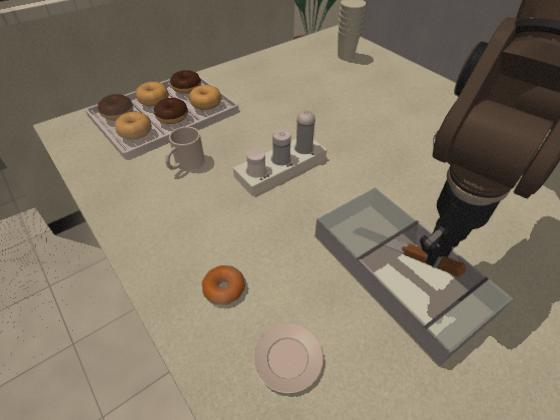

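The scene view shows the spatula tilted, handle up at (433,260) and the blade still under the long cover. Both shakers stand upright in the caddy. Next I'll draw it out along its own slope.

>>> {"api": "send_rows", "payload": {
  "plan": [
    [-1,0.09,2,0.72,0],
    [-1,0.18,4,1.45,0],
    [-1,0.27,6,2.2,0],
    [-1,0.36,8,2.9,0],
    [-1,0.45,10,3.7,0],
    [-1,0.54,12,4.5,0],
    [-1,0.58,13,5.5,0],
    [-1,0.58,13,8,0],
    [-1,0.58,13,11,0],
    [-1,0.58,13,14,0],
    [-1,0.58,13,14,0]
  ]
}}

```text
time_s: 23.3
tool_pos: [0.5017, 0.3165, 0.2548]
ee_rot: [0.001, 0.721, 0.692, 0.003]
force: [0.9, -0.0, -0.9]
gripper_width: 0.0196
grip_force: 28.2
```

```bash
python3 sp.py
```

```text
[0.5017 0.3165 0.2548] [ 0.9364 -0.0464 -0.8556] [ 0.064  -0.056   0.0158]
side 397 lowy [0.5023 0.262  0.2354] butt [0.5026 0.366  0.2735]
scene 706 lowy [0.5075 0.2554 0.2302] butt [0.5104 0.3311 0.2574]
wrist 4602 lowy [0.5036 0.2558 0.23  ] butt [0.4983 0.3643 0.2708]
```

>>> {"api": "send_rows", "payload": {
  "plan": [
    [-1,0,0,2,0],
    [-1,0,0,5,0],
    [-1,0,0,8,0],
    [-1,0,0,8,0],
    [-1,0,0,8,0],
    [-1,0,0,8,0],
    [-1,0,0,8,0],
    [-1,0,0,8,0],
    [-1,0,0,8,0],
    [-1,0,0,8,0]
  ]
}}

```text
time_s: 24.45
tool_pos: [0.5005, 0.3162, 0.3306]
ee_rot: [-0.0, 0.721, 0.692, -0.0]
force: [0.2, -0.5, -1.4]
gripper_width: 0.0189
grip_force: 28.2
```

```bash
python3 sp.py
```

```text
[0.5005 0.3162 0.3306] [ 0.2194 -0.5134 -1.3581] [ 0.0689 -0.0192 -0.0405]
side 347 lowy [0.4989 0.2708 0.3165] butt [0.5033 0.3656 0.3496]
scene 648 lowy [0.5061 0.2547 0.3077] butt [0.508  0.2981 0.3161]
wrist 4003 lowy [0.5021 0.2558 0.3093] butt [0.5001 0.3645 0.3507]
```

View pics/l_side.png

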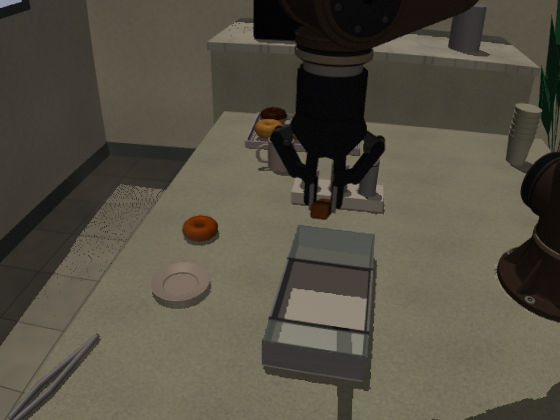

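The view shows the spatula held high (butt at (320,210)), the well empty, and the caddy, plate and doughnut undisturbed.

```bash
python3 -c "
from plant import env
print(env.close_job())"
```

```text
the job is handed in; nothing more can be done
None
```

I handed the job in at about 25 s with all the steps carried out: both shakers measured upright and fully down in their pockets, and the spatula held still with its tip about 25 cm above the counter. The hand-in returned no verdict.

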